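# Blank off the duct take-off collars before they go to site

### The arm

A 6-joint arm with a two-finger parallel gripper is mounted at the origin on the work surface; the furniture and walls round the work are solid. World frame = base frame: x ahead of the robot, y to its left, z up, the work surface at z = 0. Lengths are in m, angles in rad, forces in N, time in s.
With the tool pointing down it reaches from about 0.425 to 0.925 m from the base axis. Payload 12.5 kg.
Tool frame: the origin (TCP) lies between the finger pads; the fingertips stand 14 mm ahead of it and the grasp point (between the pads) lies 5 mm behind it; z points along the fingers, y is the line along which they close (so a half turn about z gives the same grasp; the last joint's range is limited). The gripper opens to 85 mm and grips with 20 to 120 N. Pads are 22 mm wide; open, the fingers measure 114 mm over their backs; the gripper's body (76 mm by 85 mm) begins 54 mm behind the grasp point. The pads swing forward as they close: fully open they stand 13 mm farther back than shut.
Start: joints at [-1.454, 0.491, 1.559, -0, 1.092, -0.106], TCP at [0.138, -0.61, 0.245] pointing down, gripper open.
Joint ranges: [-3.1, 3.1], [-0.84, 2.19], [0.05, 2.79], [-1.13, 4.28], [0.06, 2.93], [-2.69, 2.69]. Speed limits (rad/s): [2.22, 2.22, 2.79, 3.14, 3.14, 3.14].

### API

Orientations are given as a unit quaternion [x, y, z, w].
In Python, from plant import arm, eyes, ticket, status gives the robot as it stands (arm), with the cameras (eyes), the job (ticket) and the readings (status).
- The arm moves only by the shell command python3 drive.py FILE [FORCE], which reads ROWS from the file FILE. ROWS is a JSON list of rows, 1 to 5 of them, each of 5 numbers: the finger opening in m, then dx, dy, dz in units of 100 mm, then a turn about the tool's z in units of 0.05 rad; each row shifts and turns the commanded pose from where the row before left it, along the tool's axes as they then stand; what a row does not reach is not made up. A row lasts 1/10 s, in which the tool goes at most 0.05 m and 0.15 rad, less where a joint would pass 70% of its speed; a pose out of reach is approached as far as the arm can. The fingers move at their own pace and stop on an object; FORCE is the grip in N (left out, the last holds). Time passes only in rows, so rows that do not move let the fingers close. It prints the time, the measured TCP pose, the force, the opening and the grip force at its end. Input that does not fit is refused with a message, and nothing moves.
- status.observe(): the state, without advancing time (a new reading comes with each control period).
- eyes.read_camera(name): name is "scene" or "top" or "wrist"; returns a dict with "image" (384x512x3 uint8, blue, green, red), "camera_matrix" (3x3 intrinsics, pixels), "position" and "orientation" of the camera in the world. Camera axes: x right, y down, z forward; pixel columns grow to the right and rows downward; lengths in m; the calibration is good to about 2 mm. The wrist camera is an equidistant fisheye: a pixel r from the principal point sees the ray r / f radians off the axis. A picture is of the moment at which its call begins. There is no depth.
- ticket.job_done(): hands the job in; it is judged then, once.
The state is a dict: "clock": time; "joint_pos": joint angles; "joint_velocities": joint speeds; "tau": joint torques, N m; "position": TCP position; "tool_rot": TCP orientation; "wrist_force": force on the tool from outside, world axes, zero at the start; "moment": the same for the moment, N m; "opening": finger opening in m; "gripper_force": force on a finger pad.
Only numpy, scipy, OpenCV 4.12 (cv2) and the standard library are available. Lean on these libraries where they do the work, as an engineer would, in place of code of your own. Each camera call takes 0.05 s, during which the arm holds its last target. There are 200 camera calls.

### The job

These four take-off collars go out to a clean-ductwork site, so their open spigots must be blanked off against dust and swarf. Pick out the red plugs and put each one into the spigot of its own size, pushed fully home so that its rim lies flat on the spigot's edge. Leave the collars standing where they are and do not disturb the tin of rivets or the tape measure.

Things in the scene. Friction and masses are not known exactly. Their poses are not given: they have to be found in the camera images.
- plug_100: Red plastic plug for the 100 mm spigot, largest of four, loose, upright on its foot, about 140 g. Tapered round body 18 mm high (80 mm across at the foot, 89 under the rim); flat rim 110 mm across, from 18 to 23 mm up; on it an upright grip bar 42 mm long, 14 thick, from 23 to 49 mm up. Origin: centre of the foot's underside; z up, x along the bar, y across it.
- plug_80: Red plastic plug for the 80 mm spigot, second largest of four, loose, upright on its foot, about 100 g. Tapered round body 18 mm high (60 mm across at the foot, 69 under the rim); flat rim 90 mm across, from 18 to 23 mm up; on it an upright grip bar 42 mm long, 14 thick, from 23 to 49 mm up. Origin: centre of the foot's underside; z up, x along the bar, y across it.
- plug_63: Red plastic plug for the 63 mm spigot, second smallest of four, loose, upright on its foot, about 70 g. Tapered round body 18 mm high (43 mm across at the foot, 52 under the rim); flat rim 73 mm across, from 18 to 23 mm up; on it an upright grip bar 42 mm long, 14 thick, from 23 to 49 mm up. Origin: centre of the foot's underside; z up, x along the bar, y across it.
- plug_50: Red plastic plug for the 50 mm spigot, smallest of four, loose, upright on its foot, about 50 g. Tapered round body 18 mm high (30 mm across at the foot, 39 under the rim); flat rim 60 mm across, from 18 to 23 mm up; on it an upright grip bar 42 mm long, 14 thick, from 23 to 49 mm up. Origin: centre of the foot's underside; z up, x along the bar, y across it.
- collar_100: Bare metal take-off collar, largest of four, loose on the bench, mouth up, about 550 g: round open spigot 100 mm outside, 94 inside, edge 62 mm up; base flange 132 mm across, 4 thick. Origin: centre of the underside, z up. Takes plug_100: fully home, the plug's rim lies on the edge and its origin is 44 mm above this one; 2.5 mm play all round.
- collar_80: Bare metal take-off collar, second largest of four, loose on the bench, mouth up, about 450 g: round open spigot 80 mm outside, 74 inside, edge 62 mm up; base flange 112 mm across, 4 thick. Origin: centre of the underside, z up. Takes plug_80: fully home, the plug's rim lies on the edge and its origin is 44 mm above this one; 2.5 mm play all round.
- collar_63: Bare metal take-off collar, second smallest of four, loose on the bench, mouth up, about 380 g: round open spigot 63 mm outside, 57 inside, edge 62 mm up; base flange 95 mm across, 4 thick. Origin: centre of the underside, z up. Takes plug_63: fully home, the plug's rim lies on the edge and its origin is 44 mm above this one; 2.5 mm play all round.
- collar_50: Bare metal take-off collar, smallest of four, loose on the bench, mouth up, about 320 g: round open spigot 50 mm outside, 44 inside, edge 62 mm up; base flange 82 mm across, 4 thick. Origin: centre of the underside, z up. Takes plug_50: fully home, the plug's rim lies on the edge and its origin is 44 mm above this one; 2.5 mm play all round.
- rivet_tin: Round tin of rivets, white with a red lid, 85 mm across, 54 mm high, loose; stays where it is, it is no plug. Origin: centre of the underside.
- tape_measure: Yellow tape measure standing at the far side, 35 x 83 x 66 mm, loose; stays where it is. Origin: centre of the underside.

How it is judged:
At the end, for the whole second after the job is handed in: Each plug in its own size of collar: centred within 8 mm, origin 40 to 47.5 mm above the collar's (44 is home), square within 0.08 rad, upright within 0.12; collars upright within 0.08 rad, raised under 8 mm; all at rest (under 0.02 m/s) (horizontal distance between plug_100 and collar_100 below 0.008 m and z of plug_100 in the frame of collar_100 between 0.04 and 0.0475 m and angle between the z axis of plug_100 and the z axis of collar_100, either way round below 0.08 rad and angle between each of collar_100, collar_80, collar_63, collar_50's own z axis and vertical below 0.08 rad and height (world z) of each of collar_100, collar_80, collar_63, collar_50 below 0.008 m and angle between each of plug_100, plug_80, plug_63, plug_50's own z axis and vertical below 0.12 rad and linear speed of each of plug_100, collar_100, plug_80, collar_80, plug_63, collar_63, plug_50, collar_50 below 0.02 m/s and horizontal distance between plug_80 and collar_80 below 0.008 m and z of plug_80 in the frame of collar_80 between 0.04 and 0.0475 m and angle between the z axis of plug_80 and the z axis of collar_80, either way round below 0.08 rad and horizontal distance between plug_63 and collar_63 below 0.008 m and z of plug_63 in the frame of collar_63 between 0.04 and 0.0475 m and angle between the z axis of plug_63 and the z axis of collar_63, either way round below 0.08 rad and horizontal distance between plug_50 and collar_50 below 0.008 m and z of plug_50 in the frame of collar_50 between 0.04 and 0.0475 m and angle between the z axis of plug_50 and the z axis of collar_50, either way round below 0.08 rad); the robot touches nothing.
It fails at once if a collar is shoved more than 40 mm or knocked over (distance of any of collar_100, collar_80, collar_63, collar_50 from where it was at the start of the episode above 0.04 m or angle between any of collar_100, collar_80, collar_63, collar_50's own z axis and vertical above 0.5 rad).
It fails at once if the rivet tin is moved more than 30 mm or tipped (distance of rivet_tin from where it was at the start of the episode above 0.03 m or angle between rivet_tin's own z axis and vertical above 0.3 rad).
It fails at once if the tape measure is moved more than 30 mm or tipped (distance of tape_measure from where it was at the start of the episode above 0.03 m or angle between tape_measure's own z axis and vertical above 0.3 rad).
It also fails if it takes over 99 s, if anything falls off the work surface, if the arm or the gripper's body presses on something with over 40 N, if the wrist force passes 120 N, or if a joint passes its speed limit or range.

## Working session

There is one attempt and no reset: what is moved stays moved. The work goes in short steps, Python scripts to look and compute and a shell command to move; the robot and the scene stay as the last step left them, time stands still between calls to the robot, and variables do not carry over. Pictures are saved under pics/ and viewed, at most 14 in all, crops included, and the job is handed in when it is done.

```bash
ls; mkdir -p pics
cat > h.py <<'E'
import numpy as np,cv2,pickle
from scipy.spatial.transform import Rotation as R
def rays(c,pts,fish=False):
    K=c["camera_matrix"];p=np.atleast_2d(np.array(pts,float))
    x=(p[:,0]-K[0][2])/K[0][0];y=(p[:,1]-K[1][2])/K[1][1]
    if fish:
        r=np.hypot(x,y)+1e-12;d=np.c_[np.sin(r)*x/r,np.sin(r)*y/r,np.cos(r)]
    else: d=np.c_[x,y,np.ones(len(x))]
    d/=np.linalg.norm(d,axis=1)[:,None]
    return np.array(c["position"]),R.from_quat(c["orientation"]).apply(d)
def plane(c,pts,z,fish=False):
    o,d=rays(c,pts,fish);return o+d*((z-o[2])/d[:,2])[:,None]
def tri(obs):
    # obs list of (cam,pt,fish)
    A=np.zeros((3,3));b=np.zeros(3);L=[]
    for c,p,f in obs:
        o,d=rays(c,p,f);d=d[0];M=np.eye(3)-np.outer(d,d);A+=M;b+=M@o;L.append((M,o))
    X=np.linalg.solve(A,b);return X,[np.linalg.norm(M@(X-o)) for M,o in L]
def proj(c,P):
    K=np.array(c["camera_matrix"]);q=R.from_quat(c["orientation"]).inv().apply(np.atleast_2d(P)-c["position"]);u=q@K.T;return u[:,:2]/u[:,2:]
E
python3 - <<'E'
from plant import arm, eyes, ticket, status
import cv2,pickle
d={}
for n in("scene","top","wrist"):
    c=eyes.read_camera(n);d[n]=c;print(n,c["camera_matrix"],c["position"],c["orientation"])
    cv2.imwrite(f"pics/{n}.png",cv2.resize(c["image"],(800,600)) )
pickle.dump(d,open("c0.pkl","wb"));print(status.observe())
E
```

```text
drive.py
pics
plant.py
scene [[362.9570375    0.         254.04250624]
 [  0.         362.9570375  189.92795575]
 [  0.           0.           1.        ]] [0.02018518 0.60089707 0.69784488] [-0.35392976  0.83506311 -0.39118002  0.15614585]
top [[363.87121137   0.         251.6828656 ]
 [  0.         363.87121137 187.81288995]
 [  0.           0.           1.        ]] [0.51803138 0.02685443 1.04798037] [-0.70007583  0.71356875 -0.01456116  0.0223929 ]
wrist [[297.31863964   0.         253.98190817]
 [  0.         297.31863964 191.4797251 ]
 [  0.           0.           1.        ]] [ 0.20590623 -0.59452598  0.37354558] [ 0.7739462  -0.61760087 -0.08778103  0.10895382]
{'clock': 0.15, 'joint_pos': array([-1.45359880e+00,  4.91399543e-01,  1.55930593e+00, -2.58873597e-05,
        1.09171792e+00, -1.05599297e-01]), 'joint_velocities': array([ 0.00101282, -0.001162  , -0.00181873, -0.00031046, -0.0004894 ,
       -0.00086879]), 'tau': array([ 1.90254141e-03, -6.18709302e+01, -2.61691940e+01, -1.23729346e-04,
        3.19276100e-03,  4.44148100e-06]), 'position': array([ 0.13809773, -0.6093928 ,  0.24487659]), 'tool_rot': array([ 9.93800861e-01,  1.11174080e-01, -1.38925625e-05, -4.15294206e-04]), 'wrist_force': array([ 0.09003101, -0.23551684,  0.40727455]), 'moment': array([-0.03529401,  0.04084164,  0.02089319]), 'gripper_force': 0.0, 'opening': 0.08525535893872059}
```

View pics/top.png

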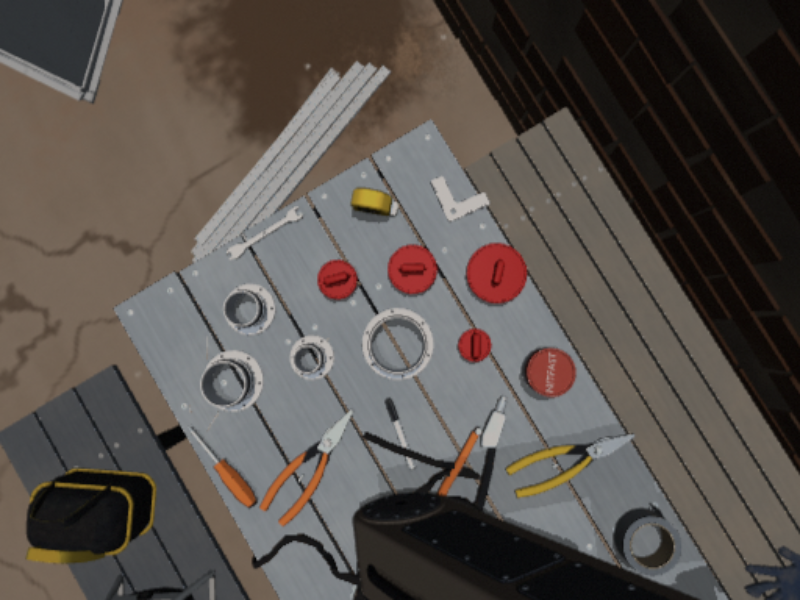

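View pics/scene.png

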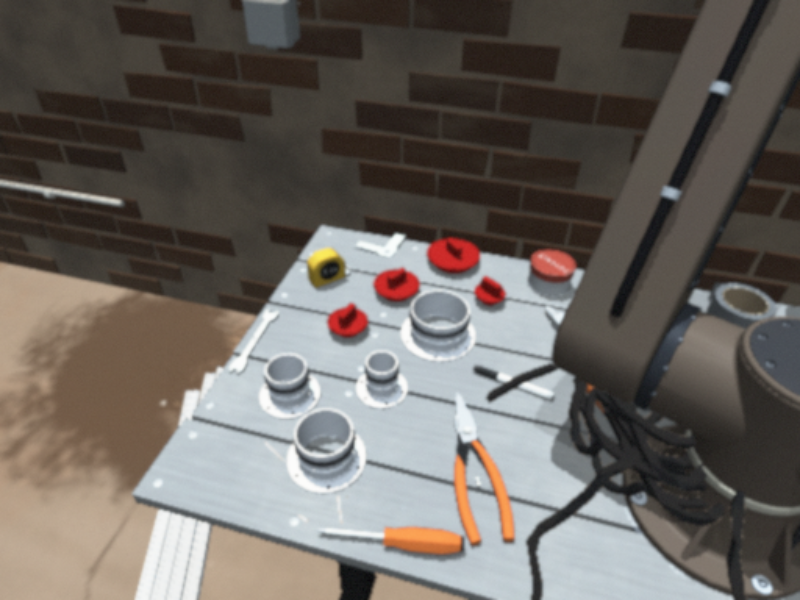

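The top view (800x600) shows the plugs 63 (338,280), 80 (412,268), 100 (497,273) and 50 (475,345). The collars are 100 (398,343), 80 (231,381), 63 (248,309) and 50 (311,357), with the tin at (550,372) and the tape at (372,201). The scene view shows the same layout. Next I measure from enlarged crops.

Run:
```python
from h import *
d=pickle.load(open("c0.pkl","rb"))
for n in("top","scene"):
    im=d[n]["image"].astype(int);b,g,r=im[...,0],im[...,1],im[...,2]
    m=((r>90)&(g<0.45*r)&(b<0.45*r)).astype(np.uint8)
    k,l,s,cen=cv2.connectedComponentsWithStats(m)
    for i in range(1,k):
        if s[i,4]<60: continue
        pts=cv2.findContours((l==i).astype(np.uint8),0,1)[0][0][:,0,:].astype(np.float32)
        P=plane(d[n],pts,0.0215)[:,:2].astype(np.float32)
        (c,rad)=cv2.minEnclosingCircle(P)
        print(n,cen[i].round(1),s[i,4],np.round(c,4),"D",round(2*rad,4))
im=d["top"]["image"];cv2.imwrite("pics/tcrop1.png",cv2.resize(im[180:270,118:288],None,fx=4.7,fy=4.7,interpolation=2))
im=d["scene"]["image"];cv2.imwrite("pics/scrop1.png",cv2.resize(im[175:320,150:320],None,fx=4,fy=4,interpolation=2))
im=d["top"]["image"];cv2.imwrite("pics/tcrop2.png",cv2.resize(im[145:245,195:355],None,fx=5,fy=5,interpolation=2))
```

```text
top [263.6 171.9] 723 [0.6161 0.0032] D 0.088
top [317.6 174.5] 1118 [ 0.6063 -0.1489] D 0.1083
top [215.5 178.5] 447 [0.6    0.1395] D 0.0711
top [303.5 220.4] 312 [ 0.4772 -0.106 ] D 0.059
top [344.6 237. ] 240 [ 0.4275 -0.2304] D 0.0759
top [360.5 239.1] 247 [ 0.4242 -0.2548] D 0.0708
scene [289.9 162.4] 550 [ 0.6029 -0.1479] D 0.118
scene [253.5 182.2] 390 [0.6089 0.003 ] D 0.0957
scene [312.9 187. ] 172 [ 0.4802 -0.1051] D 0.0748
scene [222.1 205.8] 316 [0.5975 0.1379] D 0.0817
```

View pics/tcrop1.png

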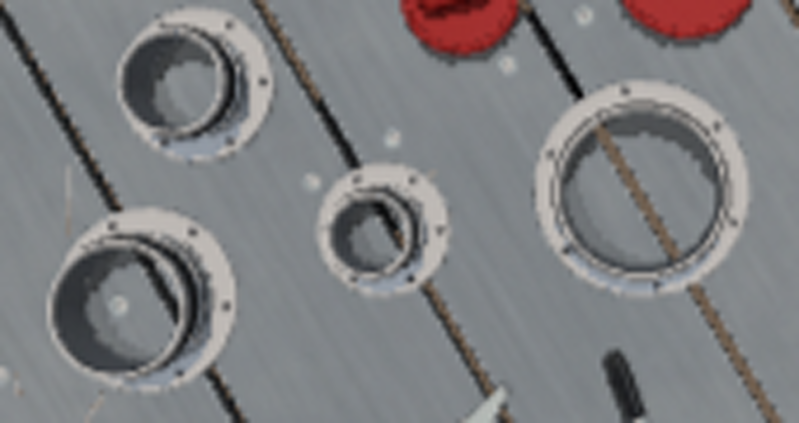

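View pics/scrop1.png

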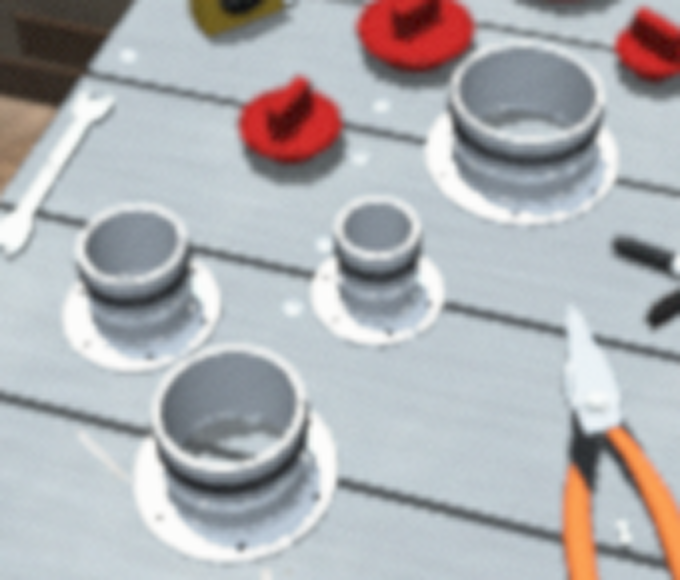

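View pics/tcrop2.png

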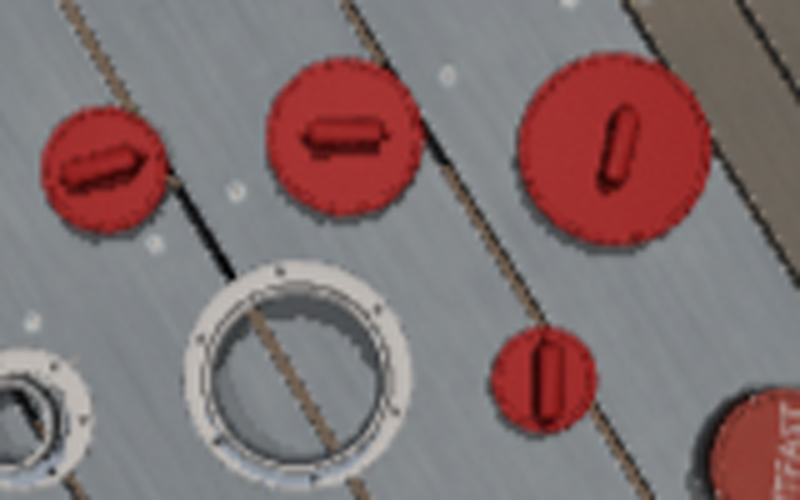

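The crops show the mouth ellipses at 100 (642,190), 80 (118,306), 63 (173,82) and 50 (370,233) in tcrop1. In scrop1 they are at (526,93), (230,407), (132,248) and (378,229). Plug rims in tcrop2 are 63 (104,170), 80 (345,137), 100 (615,149) and 50 (544,380). I'll triangulate these.

Run:
```python
from h import *
d=pickle.load(open("c0.pkl","rb"));T,S=d["top"],d["scene"]
o=lambda p,s,off:(np.array(p)+.5)/s-.5+np.array(off)
t1=lambda p:o(p,4.7,(118,180));t2=lambda p:o(p,5,(195,145));s1=lambda p:o(p,4,(150,175))
for n,a,b,f in [(100,(642,190),(526,93),(642,189)),(80,(118,306),(230,407),(145,300)),(63,(173,82),(132,248),(196,85)),(50,(370,233),(378,229),(383,230))]:
    X,e=tri([(T,t1(a),0),(S,s1(b),0)])
    print("collar",n,X.round(4),np.round(e,4),"plane62",plane(T,t1(a),.062)[0,:2].round(4),plane(S,s1(b),.062)[0,:2].round(4),"flange",plane(T,t1(f),.004)[0,:2].round(4))
for n,r,b0,b1 in [(63,(104,170),(62,178),(143,158)),(80,(345,137),(304,131),(385,132)),(100,(615,149),(630,108),(608,190)),(50,(544,380),(546,342),(546,422))]:
    q=plane(T,[t2(b0),t2(b1)],.049);v=q[1]-q[0]
    print("plug",n,plane(T,t2(r),.023)[0,:2].round(4),"bar mid",q.mean(0)[:2].round(4),"ang",np.degrees(np.arctan2(v[1],v[0])).round(1),np.linalg.norm(v).round(3))
for n,t,s in [(63,(104,170),(290,122)),(80,(345,137),(416,32))]:
    print(n,tri([(T,t2(t),0),(S,s1(s),0)]))
```

```text
collar 100 [0.4819 0.0319 0.0562] [0.0005 0.0005] plane62 [0.4825 0.0321] [0.4774 0.0367] flange [0.481  0.0324]
collar 80 [0.4203 0.3351 0.0571] [0.0012 0.0012] plane62 [0.4216 0.3345] [0.4163 0.3364] flange [0.4192 0.3361]
collar 63 [0.5498 0.3038 0.0554] [0.0002 0.0002] plane62 [0.5497 0.3021] [0.5441 0.3068] flange [0.5495 0.3042]
collar 50 [0.4598 0.1892 0.0569] [0.0009 0.0009] plane62 [0.4607 0.189 ] [0.4557 0.1919] flange [0.459  0.1905]
plug 63 [0.5998 0.1398] bar mid [0.5989 0.1378] ang -77.2 0.046
plug 80 [0.6159 0.0032] bar mid [0.6164 0.004 ] ang -91.9 0.045
plug 100 [ 0.606  -0.1489] bar mid [ 0.6038 -0.1466] ang 163.5 0.047
plug 50 [ 0.4769 -0.1055] bar mid [ 0.4769 -0.1032] ang 178.5 0.044
63 (array([0.59982429, 0.13990367, 0.01965609]), [np.float64(0.00038627988055683524), np.float64(0.0003862798805567733)])
80 (array([0.61628665, 0.00251483, 0.01322876]), [np.float64(0.0006694936578107828), np.float64(0.0006694936578106889)])
```

```bash
cat > go.py <<'E'
# usage: go.py "x y z psi_deg" ... : from the present pose, turn first, then shift in new tool axes
import sys,numpy as np
from plant import arm, eyes, ticket, status
from scipy.spatial.transform import Rotation as R
s=status.observe();p=np.array(s["position"]);M=R.from_quat(s["tool_rot"]).as_matrix()
print("t %.2f p %s psi %.1f j6 %.2f F %s open %.4f"%(s["clock"],p.round(4),np.degrees(np.arctan2(M[1,0],M[0,0])),s["joint_pos"][5],np.round(s["wrist_force"],1),s["opening"]))
for a in sys.argv[1:]:
    x,y,z,w=map(float,a.split());psi=np.arctan2(M[1,0],M[0,0])
    th=(psi-np.radians(w)+np.pi)%(2*np.pi)-np.pi
    M=M@R.from_rotvec([0,0,th]).as_matrix();d=M.T@(np.array([x,y,z])-p);p=np.array([x,y,z])
    print("turn %.3f then d %s |d| %.3f"%(th,d.round(4),np.linalg.norm(d)))
E
python3 go.py ".38 -.33 .22 0" ".477 -.1045 .18 -1.5" ".477 -.1045 .042 -1.5"
```

```text
t 0.15 p [ 0.1381 -0.6094  0.2449] psi 12.8 j6 -0.11 F [ 0.1 -0.2  0.4] open 0.0853
turn 0.223 then d [ 0.2419 -0.2794  0.0251] |d| 0.370
turn 0.026 then d [ 0.0911 -0.2279  0.0402] |d| 0.249
turn 0.000 then d [0.00e+00 1.00e-04 1.38e-01] |d| 0.138
```

Units first: shifts go in units of 100 mm and turns go in units of 0.05 rad. So -0.035 m is -0.35, 0.03 m is 0.3, 0.125 rad is 2.5.

```bash
echo '[[0.045, 0, 0, 0, 2.5], [0.045, 0, 0, 0, 2.5], [0.045, 0.3, -0.35, 0.03, 0], [0.045, 0.3, -0.35, 0.03, 0], [0.045, 0.3, -0.35, 0.03, 0]]' > next.json && python3 drive.py next.json 40
echo '[[0.045, 0.3, -0.35, 0.03, 0], [0.045, 0.3, -0.35, 0.03, 0], [0.045, 0.3, -0.35, 0.03, 0], [0.045, 0.3, -0.35, 0.03, 0], [0.045, 0.3, -0.35, 0.03, 0]]' > next.json && python3 drive.py next.json
echo '[[0.045, 0.18, -0.45, 0.08, 0], [0.045, 0.18, -0.45, 0.08, 0], [0.045, 0.18, -0.45, 0.08, 0], [0.045, 0.18, -0.45, 0.08, 0], [0.045, 0, 0, 0, 0]]' > next.json && python3 drive.py next.json
python3 - <<'E'
from plant import arm, eyes, ticket, status
import cv2,pickle
c=eyes.read_camera("wrist");pickle.dump(c,open("w1.pkl","wb"));cv2.imwrite("pics/w1.png",cv2.resize(c["image"],(800,600),interpolation=2))
E
python3 go.py ".477 -.1045 .1 -1.5"
```

```text
clock: 0.65
position: [0.2315, -0.5057, 0.2359]
tool_rot: [1.0, -0.014, -0.0, -0.0]
wrist_force: [1.1, -0.8, 0.7]
opening: 0.0448
gripper_force: 0.0
clock: 1.15
position: [0.3866, -0.3346, 0.2212]
tool_rot: [1.0, -0.014, 0.0, 0.0]
wrist_force: [0.3, -0.4, 0.0]
opening: 0.0453
gripper_force: 0.0
clock: 1.65
position: [0.4634, -0.1537, 0.1884]
tool_rot: [1.0, -0.011, -0.001, -0.001]
wrist_force: [-1.0, -0.7, 0.3]
opening: 0.0447
gripper_force: 0.0
t 1.70 p [ 0.463  -0.1558  0.1888] psi -1.3 j6 1.13 F [-1.  -0.4 -0.1] open 0.0453
turn 0.004 then d [ 0.0127 -0.0516  0.0889] |d| 0.104
```

View pics/w1.png

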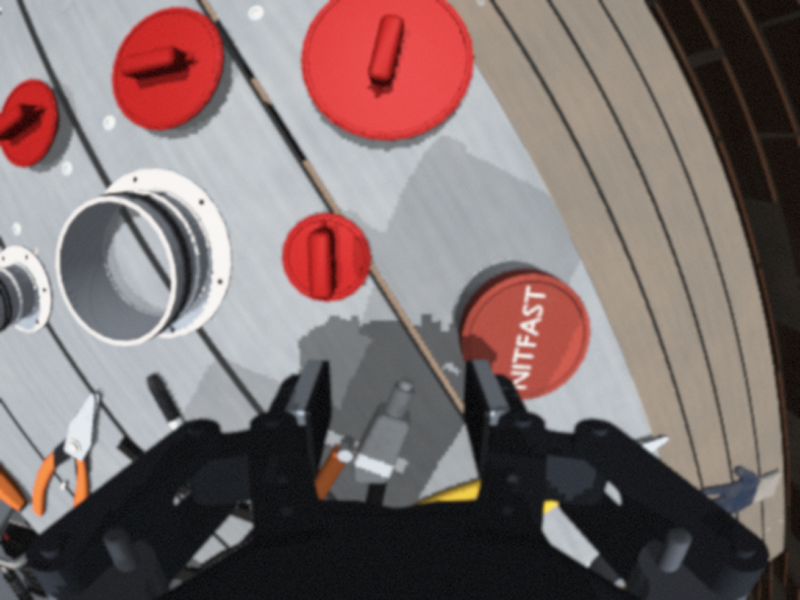

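The wrist view (800x600) shows the 50 rim at (327,257) with its bar at about (322,260), the 100 rim at (387,63), the 80 rim at (168,69) and the collar_100 mouth at about (118,268). I'll check these against the top view.

```bash
python3 - <<'E'
from h import *
d=pickle.load(open("c0.pkl","rb"));T,S=d["top"],d["scene"];W=pickle.load(open("w1.pkl","rb"))
o=lambda p,s,off:(np.array(p)+.5)/s-.5+np.array(off)
t1=lambda p:o(p,4.7,(118,180));t2=lambda p:o(p,5,(195,145));w=lambda p:o(p,1.5625,(0,0))
for n,t,q,z in [("p50",t2((544,380)),w((327,257)),.023),("p100",t2((615,149)),w((387,64)),.023),("p80",t2((345,137)),w((168,69)),.023),("c100",t1((642,190)),w((119,269)),.062)]:
    print(n,tri([(T,t,0),(W,q,1)])[0].round(4),plane(T,t,z)[0,:2].round(4),plane(W,q,z,1)[0,:2].round(4))
print(plane(W,[w((322,228)),w((322,297)),w((322,262))],.049,1).round(4))
E
python3 go.py ".477 -.105 .1 -1.5" ".477 -.105 .042 -1.5" ".477 -.105 .18 -1.5" ".482 .0325 .18 -1.5" ".46 .19 .18 -1.5"  ".46 .19 .092 -1.5"
```

```text
p50 [ 0.4761 -0.107   0.0133] [ 0.4769 -0.1055] [ 0.4774 -0.1088]
p100 [ 0.6064 -0.1513  0.0029] [ 0.606  -0.1489] [ 0.6004 -0.1506]
p80 [0.6165 0.0031 0.0128] [0.6159 0.0032] [ 0.6133 -0.0022]
c100 [0.4814 0.032  0.0499] [0.4825 0.0321] [0.4831 0.0234]
[[ 0.4998 -0.1109  0.049 ]
 [ 0.4578 -0.1085  0.049 ]
 [ 0.4794 -0.1098  0.049 ]]
t 1.70 p [ 0.463  -0.1558  0.1888] psi -1.3 j6 1.13 F [-1.  -0.4 -0.1] open 0.0453
turn 0.004 then d [ 0.0127 -0.0511  0.0889] |d| 0.103
turn -0.000 then d [0.0001 0.     0.058 ] |d| 0.058
turn 0.000 then d [-1.00e-04 -1.00e-04 -1.38e-01] |d| 0.138
turn 0.000 then d [ 1.400e-03 -1.376e-01  1.000e-04] |d| 0.138
turn 0.000 then d [-2.610e-02 -1.569e-01  1.000e-04] |d| 0.159
turn 0.000 then d [0.0001 0.     0.088 ] |d| 0.088
```

Scaled: 0.04 m is 0.4, 0.03 m is 0.3.

```bash
echo '[[0.045, 0.07, -0.25, 0.4, 0], [0.045, 0.06, -0.25, 0.4, 0], [0.045, 0, 0, 0.3, 0], [0.045, 0, 0, 0.2, 0], [0.045, 0, 0, 0.165, 0]]' > next.json && python3 drive.py next.json 40
echo '[[0.045, 0, 0, 0, 0], [0.01, 0, 0, 0, 0], [0.01, 0, 0, 0, 0], [0.01, 0, 0, 0, 0], [0.01, 0, 0, 0, 0]]' > next.json && python3 drive.py next.json 40
python3 go.py ".477 -.106 .042 -1.5"
```

```text
clock: 2.2
position: [0.4765, -0.1096, 0.0415]
tool_rot: [1.0, -0.014, -0.001, -0.0]
wrist_force: [-1.0, 0.5, 0.5]
opening: 0.0444
gripper_force: 0.0
clock: 2.7
position: [0.4771, -0.1088, 0.0435]
tool_rot: [1.0, -0.014, 0.001, 0.0]
wrist_force: [-0.9, 0.5, -0.9]
opening: 0.0128
gripper_force: 42.1
t 2.70 p [ 0.4771 -0.1088  0.0435] psi -1.6 j6 1.24 F [-0.9  0.5 -0.9] open 0.0128
turn -0.001 then d [-0.0001 -0.0028  0.0015] |d| 0.003
```

```bash
echo '[[0.01, 0, 0, -0.2, 0], [0.01, 0, 0, -0.4, 0], [0.01, 0, 0, -0.45, 0], [0.01, 0, -0.3, -0.4, 0], [0.01, 0, -0.45, 0, 0]]' > next.json && python3 drive.py next.json 
echo '[[0.01, 0, -0.45, 0, 0], [0.01, -0.05, -0.45, 0, 0], [0.01, -0.09, -0.45, 0, 0], [0.01, -0.09, -0.3, 0, 0], [0.01, 0, 0, 0, 0]]' > next.json && python3 drive.py next.json
echo '[[0.01, 0, 0, 0, 0], [0.01, 0, 0, 0, 0]]' > next.json && python3 drive.py next.json
python3 - <<'E'
from plant import arm, eyes, ticket, status
import cv2,pickle
c=eyes.read_camera("wrist");t=eyes.read_camera("top");pickle.dump((c,t),open("w2.pkl","wb"));cv2.imwrite("pics/w2.png",cv2.resize(c["image"],(800,600),interpolation=2))
E
python3 go.py ".46 .19 .18 -1.5"
```

```text
clock: 3.2
position: [0.4807, -0.0343, 0.1927]
tool_rot: [1.0, -0.015, 0.004, 0.001]
wrist_force: [1.3, 0.2, -1.5]
opening: 0.0131
gripper_force: 42.3
clock: 3.7
position: [0.4592, 0.1348, 0.1881]
tool_rot: [1.0, -0.012, 0.0, -0.0]
wrist_force: [-0.5, -0.5, -0.6]
opening: 0.0131
gripper_force: 42.2
clock: 3.9
position: [0.4607, 0.1313, 0.1879]
tool_rot: [1.0, -0.014, 0.0, 0.0]
wrist_force: [0.2, -0.1, -0.6]
opening: 0.0129
gripper_force: 42.2
t 4.00 p [0.4607 0.131  0.1879] psi -1.6 j6 1.74 F [ 0.6 -0.5 -0.8] open 0.0128
turn -0.002 then d [-0.0022 -0.059   0.0078] |d| 0.060
```

View pics/w2.png

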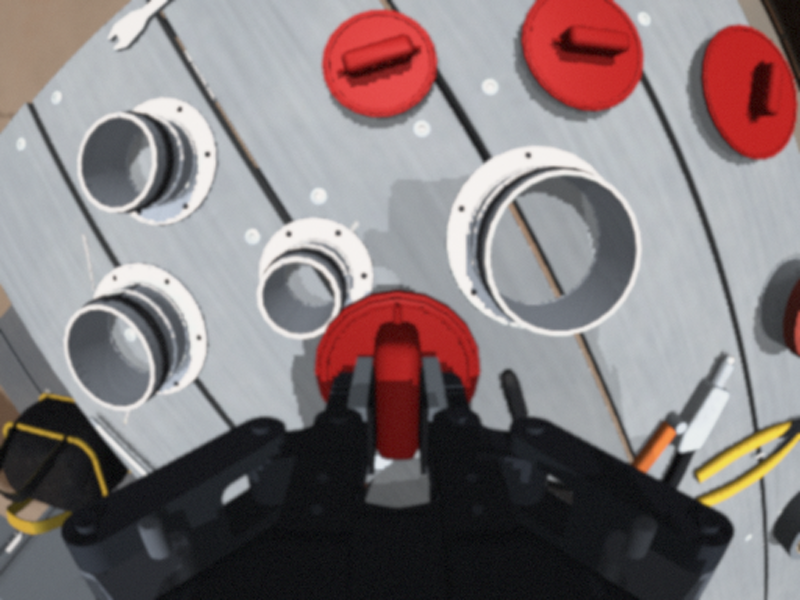

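The wrist view shows the plug gripped upright, rim centre x about 397. Mouths are 50 (300,294), 63 (119,162), 80 (112,356) and 100 (561,251). Plug rims are 63 (379,64) and 80 (583,52).

Run:
```python
from h import *
d=pickle.load(open("c0.pkl","rb"));T,S=d["top"],d["scene"];W,_=pickle.load(open("w2.pkl","rb"));W1=pickle.load(open("w1.pkl","rb"))
o=lambda p,s,off:(np.array(p)+.5)/s-.5+np.array(off)
t1=lambda p:o(p,4.7,(118,180));t2=lambda p:o(p,5,(195,145));w=lambda p:o(p,1.5625,(0,0))
for n,t,q,z in [("c50",t1((370,233)),w((300,294)),.062),("c63",t1((173,82)),w((119,162)),.062),("c80",t1((118,306)),w((112,356)),.062),("c100",t1((642,190)),w((561,251)),.062),("p63",t2((104,170)),w((379,64)),.023),("p80",t2((345,137)),w((583,52)),.023)]:
    print(n,tri([(T,t,0),(W,q,1)])[0].round(4),plane(T,t,z)[0,:2].round(4),plane(W,q,z,1)[0,:2].round(4))
print("c100 W1W2",tri([(W1,w((119,269)),1),(W,w((561,251)),1)]),"p80",tri([(W1,w((168,69)),1),(W,w((583,52)),1)]))
print(W["position"],R.from_quat(W["orientation"]).as_matrix().round(3))
```

```text
c50 [0.4601 0.1891 0.0559] [0.4607 0.189 ] [0.4615 0.1867]
c63 [0.5498 0.3047 0.053 ] [0.5497 0.3021] [0.5489 0.2987]
c80 [0.4191 0.3362 0.0527] [0.4216 0.3345] [0.4216 0.3277]
c100 [0.4821 0.0322 0.0543] [0.4825 0.0321] [0.4834 0.0351]
p63 [0.5997 0.1394 0.0181] [0.5998 0.1398] [0.5981 0.1383]
p80 [0.6149 0.0023 0.0164] [0.6159 0.0032] [0.6114 0.0044]
c100 W1W2 (array([0.48116197, 0.03103364, 0.05108112]), [np.float64(0.00022094096277585045), np.float64(0.00022094096277581934)]) p80 (array([0.61428282, 0.00136228, 0.01597827]), [np.float64(0.0009079467824280962), np.float64(0.0009079467824279597)])
[0.53009437 0.12868352 0.31671014] [[-0.027 -0.961 -0.277]
 [-1.     0.026  0.008]
 [-0.     0.277 -0.961]]
```

Scaled: -0.03 m is -0.3, 0.03 m is 0.3.

```bash
echo '[[0.01, 0, -0.3, 0, 0], [0.01, 0, -0.28, 0, 0], [0.01, 0, 0, 0.3, 0], [0.01, 0, 0, 0.3, 0], [0.01, 0, 0, 0.2, 0]]' > next.json && python3 drive.py next.json; echo '[[0.01, 0, 0, 0.1, 0], [0.01, 0, 0, 0.08, 0], [0.01, 0, 0, 0, 0], [0.01, 0, 0, 0, 0]]' > next.json && python3 drive.py next.json; python3 go.py ".46 .189 .0865 -1.5"
```

```text
clock: 4.5
position: [0.4619, 0.1891, 0.1062]
tool_rot: [1.0, -0.014, -0.001, 0.0]
wrist_force: [0.7, 0.0, -0.2]
opening: 0.0132
gripper_force: 42.3
clock: 4.9
position: [0.4624, 0.1898, 0.0903]
tool_rot: [1.0, -0.014, 0.0, -0.0]
wrist_force: [0.2, 0.2, -0.7]
opening: 0.0134
gripper_force: 42.3
t 4.90 p [0.4624 0.1898 0.0903] psi -1.6 j6 1.86 F [ 0.2  0.2 -0.7] open 0.0134
turn -0.001 then d [-0.0024  0.0008  0.0038] |d| 0.005
```

Scaled: -0.002 m is -0.02, 0.002 m is 0.02.

```bash
echo '[[0.01, -0.02, 0.01, 0.02, 0], [0.01, 0, 0, 0.015, 0], [0.01, 0, 0, 0, 0]]' > next.json && python3 drive.py next.json; echo '[[0.022, 0, 0, 0, 0], [0.035, 0, 0, 0, 0], [0.045, 0, 0, 0, 0], [0.045, 0, 0, -0.3, 0], [0.045, 0, 0, -0.4, 0]]' > next.json && python3 drive.py next.json; python3 go.py ".4818 .08 .2 88" ".58 .0025 .18 88" ".615 .0025 .18 88" ".615 .0025 .0425 88"
```

```text
clock: 5.2
position: [0.4599, 0.1889, 0.0874]
tool_rot: [1.0, -0.014, 0.0, -0.0]
wrist_force: [-3.7, -1.8, 12.5]
opening: 0.013
gripper_force: 44.0
clock: 5.7
position: [0.4592, 0.1887, 0.1557]
tool_rot: [1.0, -0.014, -0.002, 0.001]
wrist_force: [0.4, -0.4, 0.5]
opening: 0.0456
gripper_force: 0.0
t 5.70 p [0.4592 0.1887 0.1557] psi -1.6 j6 1.86 F [ 0.4 -0.4  0.5] open 0.0456
turn -1.563 then d [-0.1079  0.0262 -0.0443] |d| 0.120
turn 0.000 then d [-0.074   0.1009  0.0197] |d| 0.127
turn 0.000 then d [ 0.0012  0.035  -0.0001] |d| 0.035
turn 0.000 then d [0.0002 0.0005 0.1375] |d| 0.137
```

```bash
echo '[[0.045, 0, 0, 0, -2.9], [0.045, 0, 0, 0, -2.9], [0.045, 0, 0, 0, -2.9], [0.045, 0, 0, 0, -2.9], [0.045, 0, 0, 0, -2.9]]' > next.json && python3 drive.py next.json;echo '[[0.045, 0, 0, 0, -2.9], [0.045, 0, 0, 0, -2.9], [0.045, 0, 0, 0, -2.9], [0.045, 0, 0, 0, -2.9], [0.045, 0, 0, 0, -2.9]]' > next.json && python3 drive.py next.json; echo '[[0.045, 0, 0, 0, -2.9], [0.045, 0, 0, 0, -2.9], [0.045, 0, 0, 0, -1.72], [0.045, 0, 0, 0, 0]]' > next.json && python3 drive.py next.json; python3 go.py ".5997 .1394 .18 103" ".5997 .1394 .0425 103"
```

```text
clock: 6.2
position: [0.4599, 0.189, 0.1562]
tool_rot: [0.939, 0.345, -0.0, 0.0]
wrist_force: [0.1, -0.1, 0.6]
opening: 0.0452
gripper_force: 0.0
clock: 6.7
position: [0.4599, 0.189, 0.1562]
tool_rot: [0.755, 0.655, -0.0, -0.0]
wrist_force: [-0.6, 0.6, 0.3]
opening: 0.045
gripper_force: 0.0
clock: 7.1
position: [0.4599, 0.189, 0.1562]
tool_rot: [0.622, 0.783, -0.0, -0.0]
wrist_force: [-0.3, 0.3, -0.1]
opening: 0.0451
gripper_force: 0.0
t 7.10 p [0.4599 0.189  0.1562] psi 103.1 j6 0.03 F [-0.3  0.3 -0.1] open 0.0451
turn 0.002 then d [-0.0797  0.125  -0.0238] |d| 0.150
turn 0.000 then d [0.     0.     0.1375] |d| 0.138
```

Scaled: 0.0313 m is 0.313, -0.02 m is -0.2.

```bash
echo '[[0.045, -0.2, 0.313, -0.06, 0], [0.045, -0.2, 0.313, -0.06, 0], [0.045, -0.2, 0.313, -0.06, 0], [0.045, -0.197, 0.311, -0.06, 0], [0.045, 0, 0, 0, 0]]' > next.json && python3 drive.py next.json; echo '[[0.045, 0, 0, 0, 0]]' > next.json && python3 drive.py next.json
python3 - <<'E'
from plant import arm, eyes, ticket, status
import cv2,pickle
c=eyes.read_camera("wrist");t=eyes.read_camera("top");pickle.dump((c,t),open("w3.pkl","wb"));cv2.imwrite("pics/w3.png",cv2.resize(c["image"],(800,600),interpolation=2))
E
python3 go.py ".5997 .1394 .0425 103"
```

```text
clock: 7.6
position: [0.6033, 0.138, 0.1806]
tool_rot: [0.624, 0.781, 0.001, 0.001]
wrist_force: [-0.0, -0.2, 0.8]
opening: 0.0452
gripper_force: 0.0
clock: 7.7
position: [0.5997, 0.1392, 0.1797]
tool_rot: [0.623, 0.782, -0.0, -0.0]
wrist_force: [-1.0, 0.9, -0.3]
opening: 0.0452
gripper_force: 0.0
t 7.80 p [0.5988 0.1398 0.1799] psi 103.0 j6 -0.10 F [-0.4  0.6 -0.1] open 0.0447
turn 0.000 then d [-0.0006  0.001   0.1374] |d| 0.137
```

View pics/w3.png

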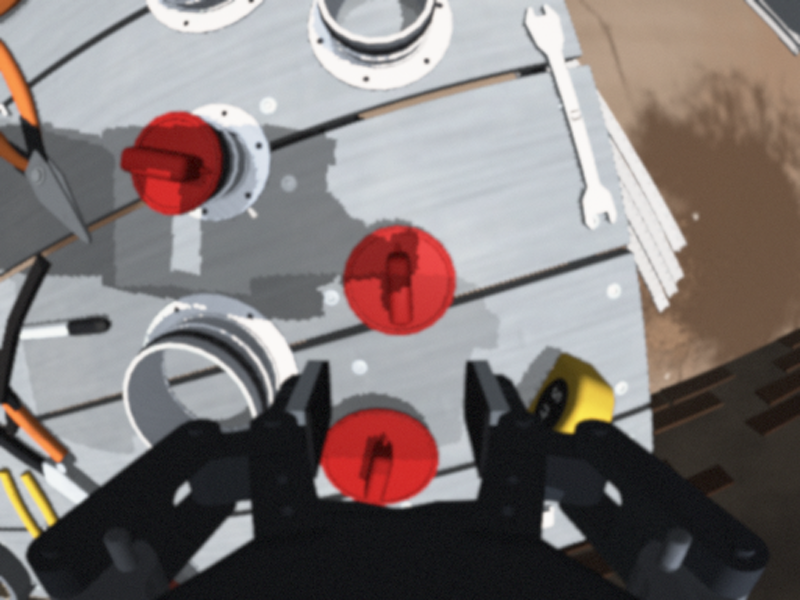

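Plug_50 sits flat in its collar at (178,163). Plug_63's bar at (400,285) stands along the finger plane and centred, so I descend and grasp.

Scaled: 0.04 m is 0.4, 0.03 m is 0.3.

```bash
echo '[[0.045, 0, 0, 0.4, 0], [0.045, 0, 0, 0.4, 0], [0.045, 0, 0, 0.3, 0], [0.045, 0, 0, 0.275, 0], [0.045, 0, 0, 0, 0]]' > next.json && python3 drive.py next.json; python3 go.py;  echo '[[0.01, 0, 0, 0, 0], [0.01, 0, 0, 0, 0], [0.01, 0, 0, 0, 0], [0.01, 0, 0, 0, 0]]' > next.json && python3 drive.py next.json 40
echo '[[0.01, 0, 0, -0.2, 0], [0.01, 0, 0, -0.4, 0], [0.01, 0, 0, -0.45, 0], [0.01, 0, 0, -0.35, 0], [0.01, 0, 0, 0, 0]]' > next.json && python3 drive.py next.json; python3 go.py ".5496 .304 .1825 103"  ".5496 .304 .0865 103"
```

```text
clock: 8.3
position: [0.5973, 0.1399, 0.0398]
tool_rot: [0.622, 0.783, -0.002, -0.002]
wrist_force: [-0.2, -0.2, 0.1]
opening: 0.045
gripper_force: 0.0
t 8.30 p [0.5973 0.1399 0.0398] psi 103.1 j6 -0.11 F [-0.2 -0.2  0.1] open 0.0450
clock: 8.7
position: [0.6004, 0.1398, 0.0446]
tool_rot: [0.622, 0.783, 0.001, 0.001]
wrist_force: [-1.7, 1.2, 7.9]
opening: 0.013
gripper_force: 41.3
clock: 9.2
position: [0.6014, 0.1399, 0.1885]
tool_rot: [0.622, 0.783, 0.003, 0.003]
wrist_force: [0.0, 0.8, -0.8]
opening: 0.013
gripper_force: 40.2
t 9.20 p [0.6014 0.1399 0.1885] psi 103.1 j6 -0.11 F [ 0.   0.8 -0.8] open 0.0130
turn 0.001 then d [ 0.1716 -0.0136  0.0057] |d| 0.172
turn 0.000 then d [ 0.0001 -0.0009  0.096 ] |d| 0.096
```

```bash
echo '[[0.01, 0.429, -0.034, 0, 0], [0.01, 0.429, -0.034, 0, 0], [0.01, 0.429, -0.034, 0, 0], [0.01, 0.429, -0.034, 0, 0], [0.01, 0, 0, 0, 0]]' > next.json && python3 drive.py next.json; echo '[[0.01, 0, 0, 0, 0], [0.01, 0, 0, 0, 0], [0.01, 0, 0, 0, 0]]' > next.json && python3 drive.py next.json; python3 go.py ".5496 .304 .11 103"  ".5496 .304 .0875 103"
```

```text
clock: 9.7
position: [0.5456, 0.3077, 0.1823]
tool_rot: [0.62, 0.784, -0.0, -0.0]
wrist_force: [-0.3, -1.0, -1.2]
opening: 0.0126
gripper_force: 40.2
clock: 10.0
position: [0.5481, 0.3025, 0.1826]
tool_rot: [0.623, 0.782, -0.0, 0.0]
wrist_force: [0.9, -1.3, -2.2]
opening: 0.013
gripper_force: 40.2
t 10.00 p [0.5481 0.3025 0.1826] psi 103.0 j6 0.17 F [ 0.9 -1.3 -2.2] open 0.0130
turn -0.000 then d [0.0011 0.0018 0.0726] |d| 0.073
turn -0.000 then d [0.     0.     0.0225] |d| 0.023
```

```bash
echo '[[0.01, 0.01, 0.018, 0.3, 0], [0.01, 0, 0, 0.3, 0], [0.01, 0, 0, 0.2, 0], [0.01, 0, 0, 0.1, 0], [0.01, 0, 0, 0, 0]]' > next.json && python3 drive.py next.json; echo '[[0.01, 0, 0, 0, 0], [0.01, 0, 0, 0, 0]]' > next.json && python3 drive.py next.json; python3 go.py ".5496 .304 .0875 103"
```

```text
clock: 10.5
position: [0.5492, 0.3042, 0.0917]
tool_rot: [0.623, 0.783, -0.001, -0.0]
wrist_force: [-0.0, 0.5, -0.6]
opening: 0.0131
gripper_force: 40.1
clock: 10.7
position: [0.5498, 0.3051, 0.094]
tool_rot: [0.622, 0.783, 0.001, 0.0]
wrist_force: [0.1, 0.8, 0.6]
opening: 0.013
gripper_force: 40.1
t 10.70 p [0.5498 0.3051 0.094 ] psi 103.1 j6 0.17 F [0.1 0.8 0.6] open 0.0130
turn 0.001 then d [-0.001  -0.0005  0.0065] |d| 0.007
```

Next I push home, release and retreat. After that I turn to heading 88° and go for plug_80.

```bash
echo '[[0.01, -0.01, 0, 0.03, 0], [0.01, 0, 0, 0.02, 0], [0.01, 0, 0, 0.015, 0], [0.01, 0, 0, 0, 0]]' > next.json && python3 drive.py next.json; echo '[[0.022, 0, 0, 0, 0], [0.035, 0, 0, 0, 0], [0.045, 0, 0, 0, 0], [0.045, 0, 0, -0.3, 0], [0.045, 0, 0, -0.4, 0]]' > next.json && python3 drive.py next.json; echo '[[0.045, 0, 0, -0.3, 2.6], [0.045, 0, 0, 0, 2.6], [0.045, 0, 0, 0, 0]]' > next.json && python3 drive.py next.json; python3 go.py ".615 .0025 .18 88" ".615 .0025 .0425 88"
```

```text
clock: 11.1
position: [0.5497, 0.304, 0.0885]
tool_rot: [0.622, 0.783, 0.001, 0.001]
wrist_force: [-4.7, -4.8, 19.8]
opening: 0.0131
gripper_force: 42.9
clock: 11.6
position: [0.5487, 0.3037, 0.155]
tool_rot: [0.622, 0.783, -0.002, -0.001]
wrist_force: [0.7, -0.4, 0.9]
opening: 0.0451
gripper_force: 0.0
clock: 11.9
position: [0.5496, 0.3041, 0.1869]
tool_rot: [0.719, 0.695, 0.001, 0.0]
wrist_force: [0.4, 0.4, 0.0]
opening: 0.0448
gripper_force: 0.0
t 11.90 p [0.5496 0.3041 0.1869] psi 88.1 j6 0.43 F [0.4 0.4 0. ] open 0.0448
turn 0.001 then d [-0.2992  0.0759  0.0068] |d| 0.309
turn 0.000 then d [-1.000e-04 -2.000e-04  1.375e-01] |d| 0.137
```

Scaled: -0.0427 m is -0.427, 0.0108 m is 0.108.

```bash
echo '[[0.045, -0.427, 0.108, 0.01, 0], [0.045, -0.427, 0.108, 0.01, 0], [0.045, -0.427, 0.108, 0.01, 0], [0.045, -0.427, 0.108, 0.01, 0], [0.045, -0.427, 0.108, 0.01, 0]]' > next.json && python3 drive.py next.json; echo '[[0.045, -0.427, 0.108, 0.01, 0], [0.045, -0.43, 0.108, 0.01, 0], [0.045, 0, 0, 0, 0], [0.045, 0, 0, 0, 0]]' > next.json && python3 drive.py next.json
python3 - <<'E'
from plant import arm, eyes, ticket, status
import cv2,pickle
c=eyes.read_camera("wrist");t=eyes.read_camera("top");pickle.dump((c,t),open("w4.pkl","wb"));cv2.imwrite("pics/w4.png",cv2.resize(c["image"],(800,600),interpolation=2))
E
python3 go.py ".615 .0025 .0425 88"
```

```text
clock: 12.4
position: [0.5964, 0.0873, 0.1802]
tool_rot: [0.717, 0.697, -0.001, -0.001]
wrist_force: [0.9, 1.3, 0.2]
opening: 0.0449
gripper_force: 0.0
clock: 12.8
position: [0.6151, 0.0018, 0.1781]
tool_rot: [0.718, 0.696, -0.001, -0.001]
wrist_force: [-0.6, 0.5, -0.6]
opening: 0.0448
gripper_force: 0.0
t 12.90 p [0.615  0.0034 0.1786] psi 88.3 j6 -0.07 F [ 0.1  1.2 -0.7] open 0.0454
turn 0.005 then d [-0.0009  0.0002  0.1361] |d| 0.136
```

View pics/w4.png

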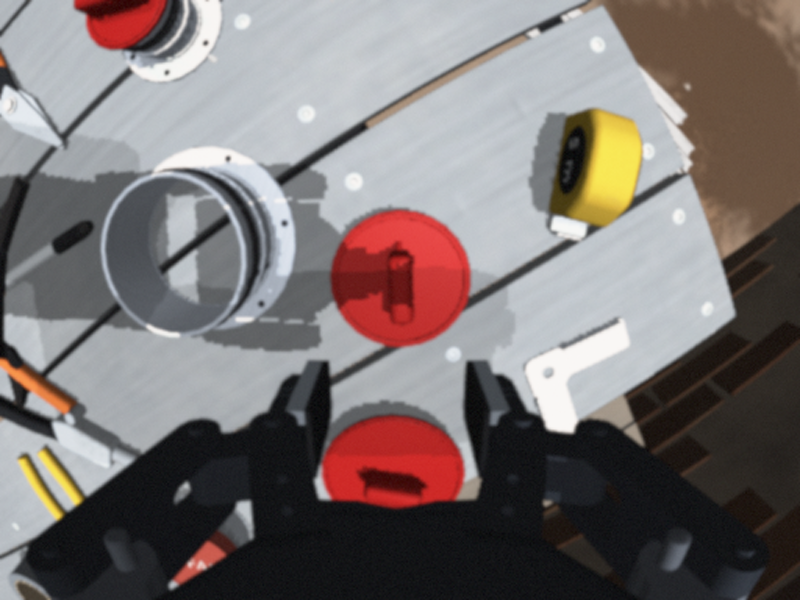

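Plug_80's bar at (400,285) is aligned and centred, so I grasp it.

Scaled: 0.04 m is 0.4, 0.03 m is 0.3.

```bash
echo '[[0.045, -0.01, 0, 0.4, 0], [0.045, 0, 0, 0.4, 0], [0.045, 0, 0, 0.3, 0], [0.045, 0, 0, 0.25, 0], [0.045, 0, 0, 0, 0]]' > next.json && python3 drive.py next.json;  echo '[[0.01, 0, 0, 0, 0], [0.01, 0, 0, 0, 0], [0.01, 0, 0, 0, 0], [0.01, 0, 0, 0, 0]]' > next.json && python3 drive.py next.json 50
echo '[[0.01, 0, 0, -0.2, 0], [0.01, 0, 0, -0.4, 0], [0.01, 0, 0, -0.45, 0], [0.01, 0, 0, -0.35, 0], [0.01, 0, 0, 0, 0]]' > next.json && python3 drive.py next.json; echo '[[0.01, 0, 0, 0, 0]]' > next.json && python3 drive.py next.json; python3 go.py ".4198 .3355 .1835 88"
```

```text
clock: 13.4
position: [0.6136, 0.0032, 0.0412]
tool_rot: [0.717, 0.697, -0.002, -0.002]
wrist_force: [-0.0, 0.1, 0.5]
opening: 0.0448
gripper_force: 0.0
clock: 13.8
position: [0.6162, 0.0018, 0.0459]
tool_rot: [0.718, 0.696, 0.001, 0.001]
wrist_force: [0.5, 3.3, 7.0]
opening: 0.0129
gripper_force: 53.4
clock: 14.3
position: [0.617, 0.0015, 0.1898]
tool_rot: [0.718, 0.696, 0.003, 0.003]
wrist_force: [-0.4, 0.3, -1.9]
opening: 0.0128
gripper_force: 52.3
clock: 14.4
position: [0.6152, 0.0016, 0.185]
tool_rot: [0.718, 0.696, 0.0, 0.001]
wrist_force: [-0.6, 0.2, -2.3]
opening: 0.0129
gripper_force: 52.3
t 14.40 p [0.6152 0.0016 0.185 ] psi 88.2 j6 -0.07 F [-0.6  0.2 -2.3] open 0.0129
turn 0.003 then d [ 0.3269 -0.207   0.0011] |d| 0.387
```

```bash
echo '[[0.01, 0.363, -0.23, 0, 0], [0.01, 0.363, -0.23, 0, 0], [0.01, 0.363, -0.23, 0, 0], [0.01, 0.363, -0.23, 0, 0], [0.01, 0.363, -0.23, 0, 0]]' > next.json && python3 drive.py next.json; echo '[[0.01, 0.363, -0.23, 0, 0], [0.01, 0.363, -0.23, 0, 0], [0.01, 0.363, -0.23, 0, 0], [0.01, 0.363, -0.23, 0, 0], [0.01, 0, 0, 0, 0]]' > next.json && python3 drive.py next.json;echo '[[0.01, 0, 0, 0, 0], [0.01, 0, 0, 0, 0], [0.01, 0, 0, 0, 0]]' > next.json && python3 drive.py next.json; python3 go.py ".4198 .3355 .095 88"
```

```text
clock: 14.9
position: [0.5045, 0.1877, 0.1827]
tool_rot: [0.718, 0.696, -0.001, -0.001]
wrist_force: [0.4, -0.0, -0.4]
opening: 0.013
gripper_force: 52.2
clock: 15.4
position: [0.416, 0.3376, 0.1828]
tool_rot: [0.717, 0.697, -0.001, -0.001]
wrist_force: [-0.7, -0.7, -1.5]
opening: 0.0127
gripper_force: 52.2
clock: 15.7
position: [0.4195, 0.3338, 0.1838]
tool_rot: [0.719, 0.695, -0.0, -0.0]
wrist_force: [0.4, 0.1, -1.0]
opening: 0.0124
gripper_force: 52.2
t 15.70 p [0.4195 0.3338 0.1838] psi 88.1 j6 0.58 F [ 0.4  0.1 -1. ] open 0.0124
turn 0.001 then d [0.0018 0.0003 0.0888] |d| 0.089
```

Units first: shifts go in units of 100 mm and turns go in units of 0.05 rad. So 0.03 m is 0.3, 0.02 m is 0.2.

```bash
echo '[[0.01, 0.017, 0, 0.3, 0], [0.01, 0, 0, 0.3, 0], [0.01, 0, 0, 0.2, 0], [0.01, 0, 0, 0.08, 0], [0.01, 0, 0, 0, 0]]' > next.json && python3 drive.py next.json; echo '[[0.01, 0, 0, 0, 0], [0.01, 0, 0, 0, 0]]' > next.json && python3 drive.py next.json; python3 go.py ".4198 .3355 .088 88"
```

```text
clock: 16.2
position: [0.4192, 0.3357, 0.0955]
tool_rot: [0.719, 0.695, -0.001, -0.0]
wrist_force: [-0.9, 0.1, -0.8]
opening: 0.0126
gripper_force: 52.1
clock: 16.4
position: [0.4195, 0.3366, 0.0973]
tool_rot: [0.718, 0.696, 0.001, 0.0]
wrist_force: [0.6, -0.2, -0.8]
opening: 0.0127
gripper_force: 52.1
t 16.40 p [0.4195 0.3366 0.0973] psi 88.2 j6 0.59 F [ 0.6 -0.2 -0.8] open 0.0127
turn 0.003 then d [-0.0011  0.0003  0.0093] |d| 0.009
```

Scaled: 0.004 m is 0.04, 0.003 m is 0.03.

```bash
echo '[[0.01, -0.01, 0, 0.04, 0], [0.01, 0, 0, 0.03, 0], [0.01, 0, 0, 0.02, 0], [0.01, 0, 0, 0, 0]]' > next.json && python3 drive.py next.json; python3 go.py ".4198 .3355 .088 88"
```

```text
clock: 16.8
position: [0.4192, 0.3355, 0.0897]
tool_rot: [0.718, 0.696, 0.001, 0.0]
wrist_force: [-8.1, -6.3, 33.4]
opening: 0.0123
gripper_force: 56.8
t 16.80 p [0.4192 0.3355 0.0897] psi 88.2 j6 0.58 F [-8.1 -6.3 33.4] open 0.0123
turn 0.003 then d [0.     0.0006 0.0017] |d| 0.002
```

Scaled: -0.04 m is -0.4, -0.03 m is -0.3.

```bash
echo '[[0.022, 0, 0, 0, 0], [0.035, 0, 0, 0, 0], [0.045, 0, 0, 0, 0], [0.045, 0, 0, -0.3, 0], [0.045, 0, 0, -0.4, 0]]' > next.json && python3 drive.py next.json; echo '[[0.045, 0, 0, -0.3, -2.92], [0.045, 0, 0, 0, -2.92], [0.045, 0, 0, 0, -2.92], [0.045, 0, 0, 0, -2.92], [0.045, 0, 0, 0, -2.92]]' > next.json && python3 drive.py next.json;echo '[[0.045, 0, 0, 0, -2.92], [0.045, 0, 0, 0, -2.92], [0.045, 0, 0, 0, -2.92], [0.045, 0, 0, 0, -2.92], [0.045, 0, 0, 0, 0]]' > next.json && python3 drive.py next.json; python3 go.py ".606 -.15 .18 163.5"
```

```text
clock: 17.3
position: [0.4183, 0.335, 0.1563]
tool_rot: [0.718, 0.696, -0.002, -0.0]
wrist_force: [1.1, 0.3, 0.4]
opening: 0.0451
gripper_force: 0.0
clock: 17.8
position: [0.419, 0.3355, 0.187]
tool_rot: [0.42, 0.908, -0.0, -0.0]
wrist_force: [0.3, 0.6, -0.4]
opening: 0.0451
gripper_force: 0.0
clock: 18.3
position: [0.419, 0.3355, 0.187]
tool_rot: [0.143, 0.99, -0.0, -0.0]
wrist_force: [0.8, -0.9, 0.2]
opening: 0.0448
gripper_force: 0.0
t 18.30 p [0.419  0.3355 0.187 ] psi 163.6 j6 -0.73 F [ 0.8 -0.9  0.2] open 0.0448
turn 0.001 then d [-0.3172 -0.4124  0.007 ] |d| 0.520
```

Scaled: -0.0375 m is -0.375, -0.0288 m is -0.288.

```bash
echo '[[0.045, -0.288, -0.375, 0, 0], [0.045, -0.288, -0.375, 0, 0], [0.045, -0.288, -0.375, 0, 0], [0.045, -0.288, -0.375, 0, 0], [0.045, -0.288, -0.375, 0, 0]]' > next.json && python3 drive.py next.json;echo '[[0.045, -0.288, -0.375, 0, 0], [0.045, -0.288, -0.375, 0, 0], [0.045, -0.288, -0.375, 0, 0], [0.045, -0.288, -0.375, 0, 0], [0.045, -0.288, -0.375, 0, 0]]' > next.json && python3 drive.py next.json;echo '[[0.045, -0.292, -0.374, 0.07, 0], [0.045, 0, 0, 0, 0], [0.045, 0, 0, 0, 0], [0.045, 0, 0, 0, 0]]' > next.json && python3 drive.py next.json
python3 - <<'E'
from plant import arm, eyes, ticket, status
import cv2,pickle
c=eyes.read_camera("wrist");t=eyes.read_camera("top");pickle.dump((c,t),open("w5.pkl","wb"));cv2.imwrite("pics/w5.png",cv2.resize(c["image"],(800,600),interpolation=2))
E
python3 go.py ".606 -.15 .0425 163.5"
```

```text
clock: 18.8
position: [0.504, 0.1129, 0.1872]
tool_rot: [0.146, 0.989, -0.0, -0.0]
wrist_force: [0.7, 0.3, -0.2]
opening: 0.0449
gripper_force: 0.0
clock: 19.3
position: [0.5887, -0.108, 0.1871]
tool_rot: [0.146, 0.989, -0.0, -0.0]
wrist_force: [0.1, 0.6, 0.8]
opening: 0.0448
gripper_force: 0.0
clock: 19.7
position: [0.6053, -0.1494, 0.1801]
tool_rot: [0.145, 0.989, 0.0, -0.0]
wrist_force: [0.1, 0.8, -0.2]
opening: 0.045
gripper_force: 0.0
t 19.80 p [ 0.6055 -0.149   0.1806] psi 163.5 j6 -1.63 F [-0.8  0.3  0.6] open 0.0447
turn -0.001 then d [-0.0008 -0.0008  0.1381] |d| 0.138
```

View pics/w5.png

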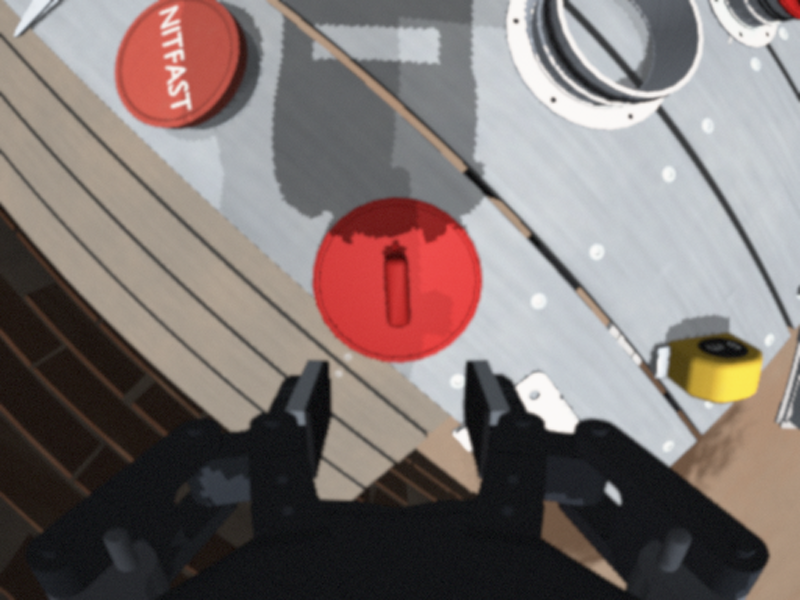

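Plug_100's bar at (397,290) is centred with about 3° of lean, so I grasp it.

Scaled: 0.04 m is 0.4, 0.03 m is 0.3, -0.05 rad is -1.

```bash
echo '[[0.045, 0, 0, 0.4, -1], [0.045, 0, 0, 0.4, 0], [0.045, 0, 0, 0.3, 0], [0.045, 0, 0, 0.27, 0], [0.045, 0, 0, 0, 0]]' > next.json && python3 drive.py next.json;  echo '[[0.01, 0, 0, 0, 0], [0.01, 0, 0, 0, 0], [0.01, 0, 0, 0, 0], [0.01, 0, 0, 0, 0]]' > next.json && python3 drive.py next.json 60
echo '[[0.01, 0, 0, -0.2, 0], [0.01, 0, 0, -0.4, 0], [0.01, 0, 0, -0.45, 0], [0.01, 0, 0, -0.35, 0], [0.01, 0, 0, 0, 0]]' > next.json && python3 drive.py next.json; echo '[[0.01, 0, 0, 0, 0]]' > next.json && python3 drive.py next.json; python3 go.py ".4818 .0318 .1835 166.4"
```

```text
clock: 20.3
position: [0.6042, -0.1487, 0.0405]
tool_rot: [0.119, 0.993, 0.001, -0.003]
wrist_force: [0.2, -0.3, 0.3]
opening: 0.0448
gripper_force: 0.0
clock: 20.7
position: [0.6064, -0.1502, 0.0453]
tool_rot: [0.119, 0.993, -0.0, 0.002]
wrist_force: [-0.4, 1.4, 7.7]
opening: 0.0127
gripper_force: 59.8
clock: 21.2
position: [0.6072, -0.1507, 0.1893]
tool_rot: [0.119, 0.993, -0.001, 0.005]
wrist_force: [-0.4, 0.2, -2.1]
opening: 0.0126
gripper_force: 58.8
clock: 21.3
position: [0.6056, -0.1501, 0.1844]
tool_rot: [0.119, 0.993, -0.0, 0.001]
wrist_force: [-0.6, -1.6, -1.8]
opening: 0.0129
gripper_force: 58.7
t 21.30 p [ 0.6056 -0.1501  0.1844] psi 166.3 j6 -1.68 F [-0.6 -1.6 -1.8] open 0.0129
turn -0.001 then d [0.1631 0.1477 0.0005] |d| 0.220
```

Scaled: 0.0326 m is 0.326, 0.0295 m is 0.295.

```bash
echo '[[0.01, 0.326, 0.295, 0, 0], [0.01, 0.326, 0.295, 0, 0], [0.01, 0.326, 0.295, 0, 0], [0.01, 0.326, 0.295, 0, 0], [0.01, 0.326, 0.295, 0, 0]]' > next.json && python3 drive.py next.json;echo '[[0.01, 0, 0, 0, 0], [0.01, 0, 0, 0, 0], [0.01, 0, 0, 0, 0], [0.01, 0, 0, 0, 0]]' > next.json && python3 drive.py next.json; python3 go.py ".4818 .0318 .096 166.4"
```

```text
clock: 21.8
position: [0.4802, 0.0329, 0.1821]
tool_rot: [0.119, 0.993, -0.0, -0.001]
wrist_force: [0.3, 0.2, -0.9]
opening: 0.0125
gripper_force: 58.8
clock: 22.2
position: [0.4825, 0.031, 0.1828]
tool_rot: [0.12, 0.993, -0.0, -0.0]
wrist_force: [-0.4, -0.2, -1.0]
opening: 0.0129
gripper_force: 58.9
t 22.20 p [0.4825 0.031  0.1828] psi 166.3 j6 -1.40 F [-0.4 -0.2 -1. ] open 0.0129
turn -0.003 then d [0.0008 0.0007 0.0868] |d| 0.087
```

```bash
echo '[[0.01, 0.008, 0.006, 0.3, 0], [0.01, 0, 0, 0.3, 0], [0.01, 0, 0, 0.18, 0], [0.01, 0, 0, 0.08, 0], [0.01, 0, 0, 0, 0]]' > next.json && python3 drive.py next.json; echo '[[0.01, 0, 0, 0, 0], [0.01, 0, 0, 0.04, 0], [0.01, 0, 0, 0.03, 0], [0.01, 0, 0, 0, 0], [0.01, 0, 0, 0, 0]]' > next.json && python3 drive.py next.json; python3 go.py ".4818 .0318 .0885 166.4"
```

```text
clock: 22.7
position: [0.4815, 0.032, 0.0964]
tool_rot: [0.12, 0.993, -0.0, -0.001]
wrist_force: [-0.0, 0.7, -1.1]
opening: 0.0126
gripper_force: 58.8
clock: 23.2
position: [0.4815, 0.0325, 0.0904]
tool_rot: [0.119, 0.993, -0.0, 0.0]
wrist_force: [1.1, 0.2, -2.0]
opening: 0.0125
gripper_force: 58.9
t 23.20 p [0.4815 0.0325 0.0904] psi 166.3 j6 -1.40 F [ 1.1  0.2 -2. ] open 0.0125
turn -0.001 then d [-0.0004 -0.0006  0.0019] |d| 0.002
```

```bash
echo '[[0.01, 0, -0.005, 0.015, 0], [0.01, 0, 0, 0.015, 0], [0.01, 0, 0, 0, 0]]' > next.json && python3 drive.py next.json; echo '[[0.022, 0, 0, 0, 0], [0.035, 0, 0, 0, 0], [0.045, 0, 0, 0, 0], [0.045, 0, 0, -0.3, 0], [0.045, 0, 0, -0.4, 0]]' > next.json && python3 drive.py next.json; echo '[[0.045, -0.3, 0.3, -0.4, 0], [0.045, -0.3, 0.3, -0.1, 0], [0.045, -0.3, 0.3, 0, 0], [0.045, 0, 0.45, 0, 0], [0.045, 0, 0.45, 0, 0]]' > next.json && python3 drive.py next.json; echo '[[0.045, 0, 0.45, 0, 0], [0.045, 0, 0.45, 0, 0], [0.045, 0, 0.45, 0, 0], [0.045, 0, 0, 0, 0], [0.045, 0, 0, 0, 0]]' > next.json && python3 drive.py next.json;python3 go.py
python3 - <<'E'
from plant import arm, eyes, ticket, status
import cv2,pickle
t=eyes.read_camera("top");s=eyes.read_camera("scene");pickle.dump((t,s),open("f.pkl","wb"))
cv2.imwrite("pics/ft.png",cv2.resize(t["image"][140:290,110:310],None,fx=4,fy=4,interpolation=2));cv2.imwrite("pics/fs.png",cv2.resize(s["image"][140:320,150:350],None,fx=3.3,fy=3.3,interpolation=2))
E
```

```text
clock: 23.5
position: [0.4815, 0.0321, 0.0892]
tool_rot: [0.119, 0.993, 0.0, 0.001]
wrist_force: [-7.8, 1.3, 30.1]
opening: 0.0128
gripper_force: 63.1
clock: 24.0
position: [0.4806, 0.032, 0.1566]
tool_rot: [0.119, 0.993, -0.0, -0.002]
wrist_force: [0.4, -0.0, -0.2]
opening: 0.045
gripper_force: 0.0
clock: 24.5
position: [0.607, 0.1835, 0.201]
tool_rot: [0.12, 0.993, -0.0, -0.0]
wrist_force: [0.3, -0.0, 0.2]
opening: 0.0451
gripper_force: 0.0
clock: 25.0
position: [0.6377, 0.3143, 0.2005]
tool_rot: [0.118, 0.993, -0.0, -0.001]
wrist_force: [-0.4, 0.0, 0.2]
opening: 0.0449
gripper_force: 0.0
t 25.00 p [0.6377 0.3143 0.2005] psi 166.4 j6 -0.97 F [-0.4  0.   0.2] open 0.0449
```

View pics/fs.png

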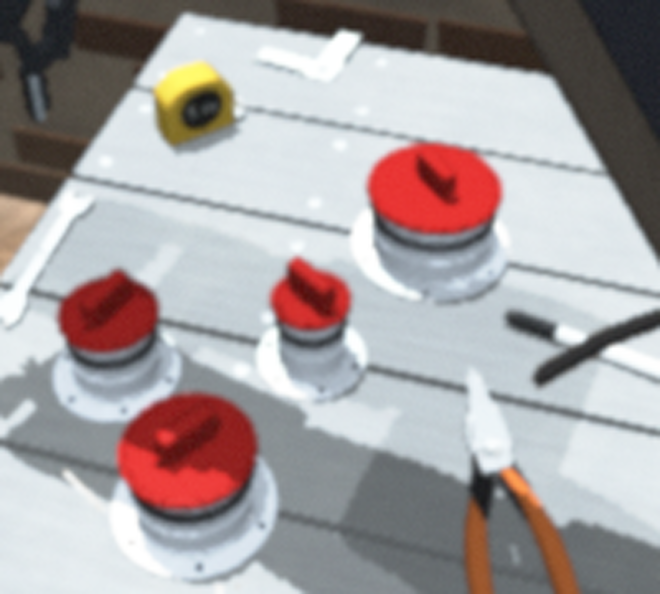

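View pics/ft.png

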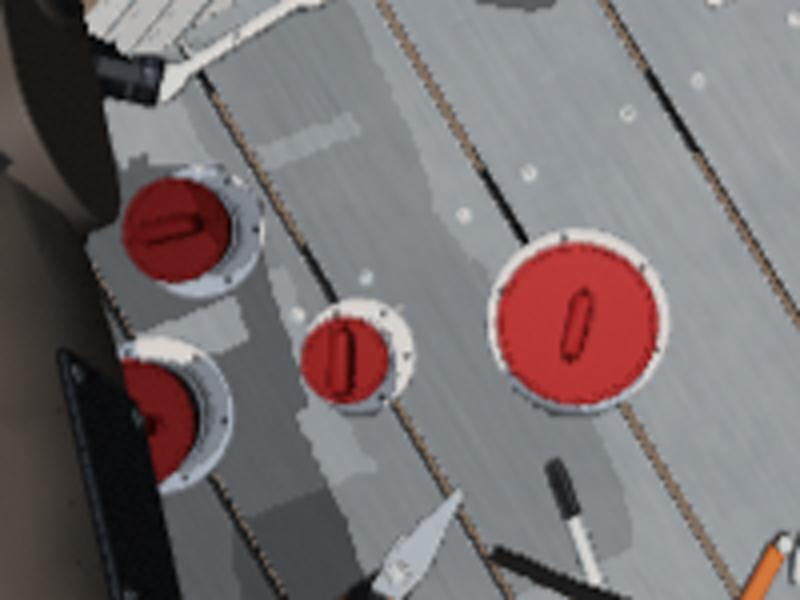

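All four rims lie flat on their spigot edges: scene crop at 100 (435,190), 50 (311,300), 63 (108,315) and 80 (188,453). The collars are standing, the tape is upright, and the gripper is clear at z = 0.20.

```bash
python3 -c "
from plant import arm, eyes, ticket, status
print(ticket.job_done())"
```

```text
the job is handed in; nothing more can be done
None
```

I put all four red plugs into their matching spigots and handed the job in at about 25 s on the robot's clock. In the last pictures the rims lie flat (plug_80 was partly hidden from above), but the hand-in returned no verdict.

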